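# Lock the second wax box onto the docked one

## Robot

A 6-joint arm with a two-finger parallel gripper is mounted at the origin on a cart in front of the work surface, level with it; the furniture and walls round the work are solid. World frame = base frame: x ahead of the robot, y to its left, z up, the work surface at z = 0. Lengths are in mm, angles in rad, forces in N, time in s.
With the tool pointing down it reaches from about 350 to 975 mm from the base axis. Payload 7.1 kg.
Tool frame: the origin (TCP) lies midway between the tips of the shut fingers; the grasp point (between the pads) lies 19 mm behind it (ctrl.grasp_offset is the distance from the TCP to the grasp point, in mm); z points along the fingers, y is the line along which they close (so a half turn about z gives the same grasp; the last joint's range is limited). The gripper opens to 88 mm and grips with 3 to 60 N. Pads are 20 mm wide; open, the fingers measure 115 mm over their backs; the gripper's body (75 mm by 178 mm) begins 61 mm behind the grasp point.
Start: joints at [1.206, 0.423, 1.63, -0, 1.089, -0.019], TCP at [211.811, 587.997, 222.675] pointing down, gripper open.
Joint ranges: [-3, 3], [-0.9, 2.11], [0.09, 2.58], [-1.31, 4.45], [0.11, 2.69], [-2.54, 2.54]. Speed limits (rad/s): [2.39, 2.39, 3.01, 3.14, 3.14, 3.14].

## Interface

Orientations are given as a rotation vector (axis times angle).
In Python, from workcell import ctrl gives the robot as it stands. The module is installed in compiled form; this text tells all that it offers.
- The arm moves only by the tool servo_tool, never from a script. Its argument "rows" is a list of rows, each a list of 7 numbers: the turn, a rotation vector about the tool's x, y, z as a fraction of full scale, then the shift along the tool's x, y, z as a fraction of full scale, then the finger opening in mm, from 0 to 87.8. A call has 1 to 10 rows; each row is the pose to reach, as a shift and turn from the pose commanded when the call began, along the tool's axes at that moment; what a row does not reach only later rows make up. Full scale, the value 1, is 20 cm for a shift and 1.5 rad for a turn. A row lasts 1/8 s, in which the tool goes at most 62.5 mm and 10.7 degrees, less where a joint would pass 70% of its speed; a pose out of reach is approached as far as the arm can. A call with a number of a shift or a turn outside -1 to 1 is refused whole. A call with a gripper value outside its range is refused whole. The fingers move at their own pace and stop on an object; the grip force is fixed at half the most. Time passes only in rows, so rows that repeat a pose let the fingers close. It gives the time, the measured TCP pose, the force, the opening and the grip force at its end, in the units of the state.
- ctrl.get_obs(): the state, without advancing time (a new reading comes with each control period).
- ctrl.get_image(name): name is "scene" or "side" or "wrist"; returns (picture, depth): 420x560x3 uint8, red, green, blue; 420x560 float32, mm along the optical axis (not along the pixel's ray), 0 where there is no reading.
- ctrl.camera_info(name): a dict with "intrinsics" (3x3 intrinsics, pixels), "k1" (the pictures are not rectified: a ray, as slopes to the right and down, at radius r is drawn at 1 + k1 r^2 times it, then the intrinsics apply), "R" (3x3) and "t" (3): a world point X has camera coordinates R X + t. Camera axes: x right, y down, z forward; pixel columns grow to the right and rows downward; lengths in mm; the calibration is good to about 2 mm. A picture is of the moment at which its call begins: read the wrist's pose just before it. camera_info takes no time and is no camera call; for the wrist camera it gives the pose at the moment of the call.
- ctrl.close_job(): hands the job in; it is judged then, once.
The state is a dict: "t": time; "qpos": joint angles; "qvel": joint speeds; "joint_torque": joint torques, N m; "ee_pos": TCP position; "orientation": TCP orientation; "ft_force": force on the tool from outside, world axes, zero at the start; "moment": the same for the moment, N m; "width": finger opening in mm; "grasp_force": force on a finger pad.
Only numpy, scipy, OpenCV 4.12 (cv2) and the standard library are available. Lean on these libraries where they do the work, as an engineer would, in place of code of your own. Each camera call takes 0.05 s, during which the arm holds its last target. There are 200 camera calls.

## Task

Make one locked stack of the two wax boxes: swing the docked box's lid fully shut, set the loose box down level on it, a little towards the front, so that the lid's lugs go up into the mouths of its base recesses, and let go of it. Then push it straight back along the lid until it is fully home and the orange latch in the lid below has sprung back up. Leave the caliper, tape roll and jar where they are.

Things in the scene. Friction and masses are not known exactly. Their poses are not given: they have to be found in the camera images.
- dock: Docked lower box: grey, 130 mm long (x), 62 wide (y), charcoal hinged lid, screwed down on a 156 x 88 x 5 mm steel plate; cannot move. Origin: centre of the plate's underside on the bench. x points to the box's rear, away from its front (white label card, orange thumb tab); y to its left.
- stack_seat (a point): Fixed point of the docked box: centre of its lid's top surface when shut, 51 mm above the bench; axes as the dock's. The loose box is home when its underside's centre is here and its axes agree. The place to set it down is 17 mm nearer the front (-x), with 4 mm to spare in x and 3 mm in y either way.
- front_lug (a point): Middle of the front one of two equal charcoal T-shaped lugs on the lid's outer face, at its foot; moves with the lid. When shut the lugs stand 34 mm in front of and behind the lid's centre; each 12 mm long (x), stem 36 mm wide and 4 high, head 44 mm wide, 7 mm high in all. Between them the lid is plain.
- lid_hinge (a point): Middle of the lid's hinge line (along its y axis), fixed, at the rear of the docked box: 65 mm behind its centre, 43 mm above the bench. The lid is 8 mm thick; its outer face lies 8 mm out from the hinge line.
- lid_edge (a point): Middle of the free edge of the lid's outer (lug) face, 130 mm from the hinge; moves with the lid.
- lid (a joint): Opening of the docked box's lid in rad: 0 shut, 1.57 upright; below that it leans over the box with its outer (lug) face up and to the rear. Stiff hinge that stays where it is left (1 to 2 N at the free edge moves it), so it must be pushed all the way down.
- latch (a joint): Spring latch in the docked box's lid, m: 0 up, 0.0036 pressed flush. Orange tongue 16 mm wide, 3.6 mm high, on the centre line 52 mm in front of the lid's centre; flat thumb tab in the lid's front edge. The loose box rides over its sloping front as it is pushed back (2 to 5 N); when home the tongue springs up into a pocket in its base.
- box_center (a point): Centre, 23 mm above the underside, of the loose box: grey, 130 mm long (x), 62 wide (y), smooth hard plastic, flat sides, charcoal lid fixed shut, 46 mm high plus 7 mm lugs, 0.3 to 0.5 kg. x points from its front (label card, orange tab) to its rear. Underside: two recesses 9 mm deep, each a mouth 51 x 20 mm centred 17 mm behind a lug's home place, narrowing frontwards to a lipped slot.
- caliper_mid (a point): Digital caliper lying at the back right, 51 x 150 x 11 mm; leave it.
- tape_mid (a point): Roll of tan tape lying flat at the right, 73 mm across, 18 mm high; leave it.
- jar_mid (a point): White jar with a blue cap, 39 mm across, 62 mm high, at the back; leave it.

How it is judged (in metres and radians):
On the way, in this order (a step that is already met when the one before it is completed fails the run):
1. the docked box's lid is shut (value of joint lid below 0.04 rad), for 0.2 s.
2. the loose box rests on the shut lid with the lugs in its recesses, not yet home, and the fingers have let go of it (z of box_center in the frame of stack_seat between 0.018 and 0.0265 m and x of box_center in the frame of stack_seat between -0.027 and -0.006 m and horizontal distance between box_center and stack_seat below 0.03 m and contact force between the fingers and wax_box below 0.05 N), for 0.2 s.
At the end, for the whole second after the job is handed in: The docked box's lid is shut (under 0.04 rad), the loose box lies at rest on it, level within 0.05 rad, turned within 0.06 rad and within 4 mm sideways and 2.5 mm in height of its home place, and the latch is sprung up (under 1.2 mm) (value of joint lid below 0.04 rad and value of joint latch below 0.0012 m and horizontal distance between box_center and stack_seat below 0.004 m and z of box_center in the frame of stack_seat between 0.0205 and 0.0255 m and angle between the x axis of box_center and the x axis of stack_seat, either way round below 0.06 rad and angle between box_center's own z axis and vertical below 0.05 rad and linear speed of wax_box below 0.01 m/s); the robot touches nothing.
It fails at once if the caliper, the tape roll or the jar is moved by more than 20 mm (distance of any of caliper_mid, tape_mid, jar_mid from where it was at the start of the episode above 0.02 m).
It also fails if it takes over 64 s, if anything falls off the work surface, if the arm or the gripper's body presses on something with over 40 N, if the wrist force passes 120 N, or if a joint passes its speed limit or range.

## Working session

There is one attempt and no reset: what is moved stays moved. The work goes in short steps, Python scripts to look and compute and a tool call to move; the robot and the scene stay as the last step left them, time stands still between calls to the robot, and variables do not carry over. Pictures are saved under pics/ and viewed, at most 10 in all, crops included, and the job is handed in when it is done.

Besides the shell and the picture viewer there is one more tool, called after ">>>" as name([rows], argument=value, ...), one row to a line, values as JSON. servo_tool: Moves the arm, as the interface text tells. Its arguments: {"type":"object","properties":{"rows":{"type":"array","items":{"type":"array","items":{"type":"number"}}}},"required":["rows"]}

```bash
mkdir -p pics
cat > h.py <<'E'
import numpy as np, cv2
from workcell import ctrl
from scipy.spatial.transform import Rotation as Rn
def cam(n):
    i=ctrl.camera_info(n); return np.array(i["intrinsics"]),i["k1"],np.array(i["R"]),np.array(i["t"])
def grab(n,fn=None):
    c=cam(n); p,d=ctrl.get_image(n)
    if fn: cv2.imwrite('pics/'+fn,p[...,::-1]); np.savez('pics/'+fn[:-4],p=p,d=d,K=c[0],k=c[1],R=c[2],t=c[3])
    return p,d,c
def load(fn):
    z=np.load('pics/'+fn+'.npz'); return z['p'],z['d'],(z['K'],float(z['k']),z['R'],z['t'])
def rays(uv,c):
    K,k,R,t=c; uv=np.asarray(uv,float).reshape(-1,1,2)
    return cv2.undistortPoints(uv,K,np.array([k,0,0,0.])).reshape(-1,2)
def depth_pts(uv,d,c):
    s=rays(uv,c); uv=np.asarray(uv,int).reshape(-1,2); z=d[uv[:,1],uv[:,0]][:,None]
    return (np.c_[s,np.ones(len(s))]*z-c[3])@c[2]
def cloud(d,c):
    v,u=np.mgrid[0:420,0:560]; P=depth_pts(np.c_[u.ravel(),v.ravel()],d,c).reshape(420,560,3); P[d==0]=np.nan; return P
def onplane(uv,c,h):
    s=rays(uv,c); D=np.c_[s,np.ones(len(s))]@c[2]; o=-c[2].T@c[3]
    return o+D*((h-o[2])/D[:,2])[:,None]
E
python3 - <<'E'
from h import *
a=grab('scene','scene0.png')[0]; b=grab('side','side0.png')[0]; w=grab('wrist','wrist0.png')[0]
for n in('scene','side','wrist'):
    c=cam(n); print(n,-c[2].T@c[3],c[2][2])
cv2.imwrite('pics/m.png',np.vstack([np.hstack([a,b])])[...,::-1][:, :])
im=cv2.imread('pics/m.png'); cv2.imwrite('pics/m.png',cv2.resize(im,(800,300)))
E
```

```text
scene [ 105.78722094 -634.46114421  662.85995218] [ 0.55238015  0.46802556 -0.68980304]
side [359.42773071 399.39360593 555.61519538] [ 0.28669456 -0.74242973 -0.60547859]
wrist [140.56411164 613.7183339  384.55737785] [ 0.25771597 -0.09480926 -0.96155795]
```

View pics/scene0.png

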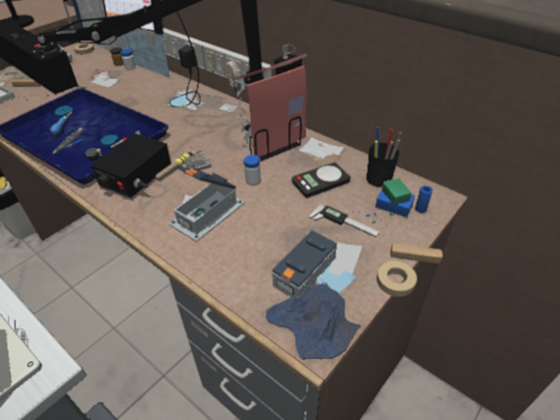

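View pics/side0.png

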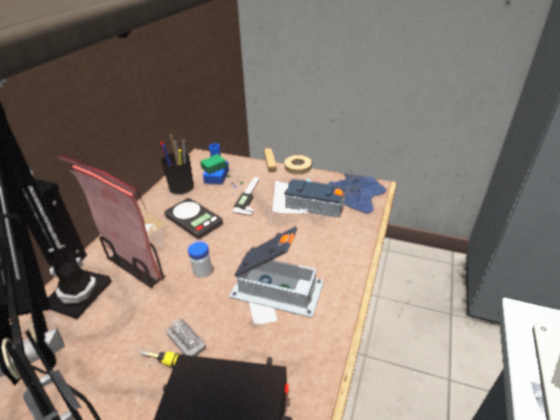

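The scene view shows the docked box at about (208,208), lid open, the loose box at (305,262), and the caliper, tape and jar at (345,220), (397,278) and (252,170). The side view shows the dock at (278,285) with its lid leaning at (268,250), and the loose box at (315,198).

Run:
```python
from h import *
for n,r1,r2 in(('scene0',(165,170,250,245),(265,225,350,305)),('side0',(222,222,332,318),(275,170,352,222))):
    p,d,c=load(n); P=cloud(d,c)
    for nm,(x0,y0,x1,y1) in(('dock',r1),('box',r2)):
        Q=P[y0:y1,x0:x1].reshape(-1,3); Q=Q[~np.isnan(Q[:,0])]
        lo,hi=(56,200) if nm=='dock' else (38,60)
        q=Q[(Q[:,2]>lo)&(Q[:,2]<hi)]
        print(n,nm,'n',len(q),'pct',np.percentile(Q[:,2],[1,50,99]).round(), 'rect',cv2.minAreaRect(q[:,:2].astype(np.float32)), 'z',np.percentile(q[:,2],[5,50,95]).round(1),q.mean(0).round(1))
        if nm=='dock':
            m=q.mean(0); print(' normal',np.linalg.svd(q-m)[2].round(3).tolist())
            q=Q[(Q[:,2]>30)&(Q[:,2]<48)]; print(' rim',cv2.minAreaRect(q[:,:2].astype(np.float32)))
            
def crop(n,r,w):
    im=cv2.imread(f'pics/{n}.png')[r[1]:r[3],r[0]:r[2]]; return cv2.resize(im,(w,int(w*(r[3]-r[1])/(r[2]-r[0]))),interpolation=cv2.INTER_CUBIC)
a=crop('scene0',(160,170,360,310),800); b=crop('side0',(220,160,370,320),560)
cv2.imwrite('pics/ca.png',a); cv2.imwrite('pics/cb.png',b)
```

```text
scene0 dock n 403 pct [ -2.   2. 133.] rect ((555.1607055664062, -46.60757064819336), (90.95452117919922, 61.4063835144043), 2.7315080165863037) z [ 65.5 112.7 135.2] [549.3 -58.6 105.4]
 normal [[0.759, -0.007, -0.652], [0.063, 0.996, 0.063], [0.649, -0.089, 0.756]]
 rim ((577.0374145507812, -44.861392974853516), (208.74887084960938, 67.36415100097656), 1.3578598499298096)
scene0 box n 1790 pct [-2.  4. 54.] rect ((546.0332641601562, -317.581298828125), (132.91392517089844, 63.22496795654297), 2.9321494102478027) z [43.  46.3 53.6] [ 541.3 -320.2   47. ]
side0 dock n 1114 pct [ -2.   2. 133.] rect ((559.0136108398438, -43.73345184326172), (93.48596954345703, 63.154380798339844), 2.5181925296783447) z [ 66.6 103.6 134.8] [553.7 -36.2 103.4]
 normal [[0.747, 0.086, -0.66], [0.124, -0.992, 0.01], [0.654, 0.089, 0.752]]
 rim ((543.0489501953125, -44.5938720703125), (133.4832305908203, 64.52825927734375), 2.157379388809204)
side0 box n 1012 pct [-421.    6.   53.] rect ((551.0895385742188, -316.8017578125), (133.56063842773438, 67.7090072631836), 2.1528167724609375) z [40.6 46.1 53.3] [ 547.9 -311.2   46.3]
```

View pics/ca.png

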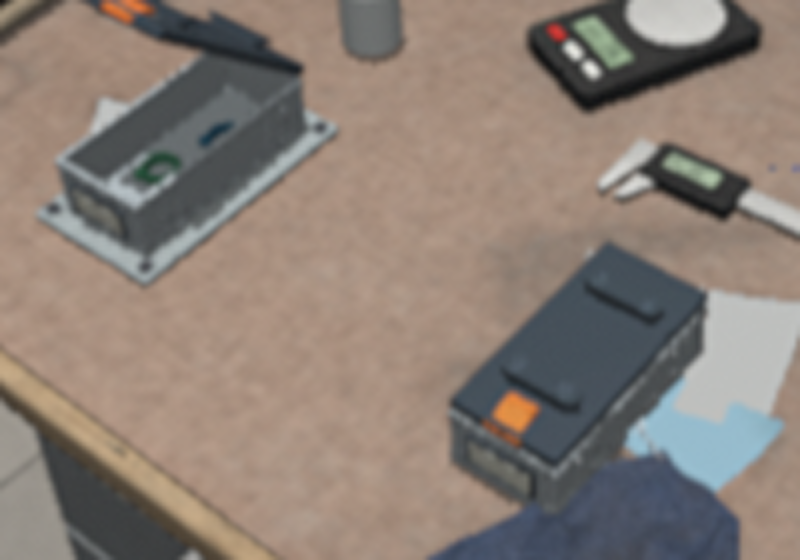

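View pics/cb.png

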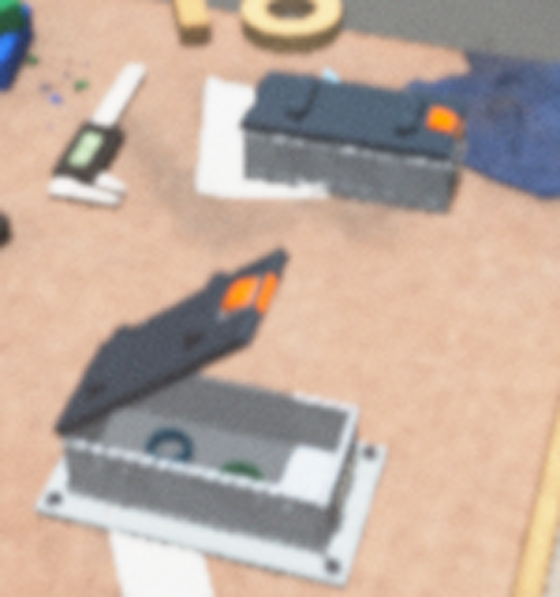

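Run:
```python
from h import *
o=ctrl.get_obs(); R=Rn.from_rotvec(o['orientation']).as_matrix(); print(o['t'],o['ee_pos'],R.round(3).tolist(),o['width'],ctrl.grasp_offset)
c=cam('wrist'); print('wristcam in tool',R.T@(-c[2].T@c[3]-o['ee_pos']),(c[2]@R).round(3).tolist())
for n in('scene0','side0'):
    p,d,c=load(n); P=cloud(d,c).reshape(-1,3); P=P[~np.isnan(P[:,0])]
    for x in range(200,900,100):
        print(n[:2],x,[int(Q[:,2].max()) if len(Q:=P[(P[:,0]>=x)&(P[:,0]<x+100)&(P[:,1]>=y)&(P[:,1]<y+100)]) else -1 for y in range(600,-500,-100)])
s=load('scene0')[2]; t=load('side0')[2]
a=onplane([(170,223.2),(196.5,240.7),(244,202)],s,5); b=onplane([(230.2,296.6),(312.4,315.9),(323.1,280.5)],t,5)
print(a.round(1),b.round(1)); 
print('dock centre est',(a[0]+a[2])/2,(b[0]+b[2])/2)
print('jar',depth_pts([(252,162)],*load('scene0')[1:]),'cal',depth_pts([(335,213)],*load('scene0')[1:]))
```

```text
0.15 [211.68195207 587.63994999 222.09878055] [[-0.941, 0.339, -0.0], [0.339, 0.941, -0.001], [0.0, -0.001, -1.0]] 87.65888178944209 18.700000000000003
wristcam in tool [  75.74958589    0.24513444 -162.45788783] [[0.001, 1.0, 0.001], [-0.962, 0.001, -0.275], [-0.275, -0.001, 0.962]]
sc 200 [-746, -747, -750, -749, -749, -751, -749, -755, -1, -1, -1]
sc 300 [35, 33, 33, 33, 3, 4, 3, 4, 4, 5, 4]
sc 400 [290, 290, 295, 331, 69, 69, 3, 44, 4, 48, 51]
sc 500 [290, 290, 290, 345, 331, 69, 4, 137, 3, 54, 56]
sc 600 [34, 33, 35, 343, 362, 68, 34, 64, 3, 49, 48]
sc 700 [5, 5, 7, 31, 368, 369, 241, 201, 21, 462, 480]
sc 800 [274, 285, 290, 267, 6, 352, 356, 238, 22, 136, 130]
si 200 [-1, -1, -1, -1, -1, -1, -1, -1, -1, -752, -752]
si 300 [-1, -1, -1, -1, -1, 3, 4, 3, 4, 2, 2]
si 400 [-1, -1, -1, -1, 68, 69, 4, 44, 3, 47, 50]
si 500 [-1, -1, -1, 345, 331, 69, 6, 137, 2, 55, 55]
si 600 [-1, -1, -1, 343, 362, 69, 36, 64, 2, 47, 48]
si 700 [-1, -1, -1, -1, 370, 483, 483, 483, 468, 452, 13]
si 800 [-1, -1, -1, 2, 3, 343, 483, 483, 21, 137, 130]
[[464.7  -7.2   5. ]
 [465.9 -92.5   5. ]
 [619.1 -85.8   5. ]] [[615.9   1.6   5. ]
 [463.2  -6.    5. ]
 [467.  -90.    5. ]]
dock centre est [541.9228472 -46.5082435   5.       ] [541.46129516 -44.20402221   5.        ]
jar [[688.76017871 -51.54340745  63.3268795 ]] cal [[ 715.15491137 -273.54562684   10.8598334 ]]
```

Run:
```python
from h import *
p,d,c=load('scene0'); P=cloud(d,c).reshape(-1,3); P=P[~np.isnan(P[:,0])&(P[:,2]>100)]
for y in range(700,100,-50):
    Q=P[(P[:,1]>=y)&(P[:,1]<y+50)&(P[:,0]>150)&(P[:,0]<800)]
    if len(Q): print(y,len(Q),'xmin',Q[:,0].min().round(),'z at xmin',Q[Q[:,0]<Q[:,0].min()+60][:,2].round().min(),Q[Q[:,0]<Q[:,0].min()+60][:,2].max().round())
```

```text
650 34 xmin 477.0 z at xmin 209.0 289.0
600 148 xmin 471.0 z at xmin 208.0 291.0
550 311 xmin 468.0 z at xmin 206.0 291.0
500 360 xmin 466.0 z at xmin 206.0 291.0
450 375 xmin 462.0 z at xmin 208.0 291.0
400 351 xmin 461.0 z at xmin 207.0 296.0
350 572 xmin 459.0 z at xmin 207.0 331.0
300 2120 xmin 457.0 z at xmin 207.0 331.0
250 750 xmin 575.0 z at xmin 298.0 344.0
200 631 xmin 647.0 z at xmin 317.0 364.0
150 233 xmin 711.0 z at xmin 341.0 369.0
```

View pics/wrist0.png

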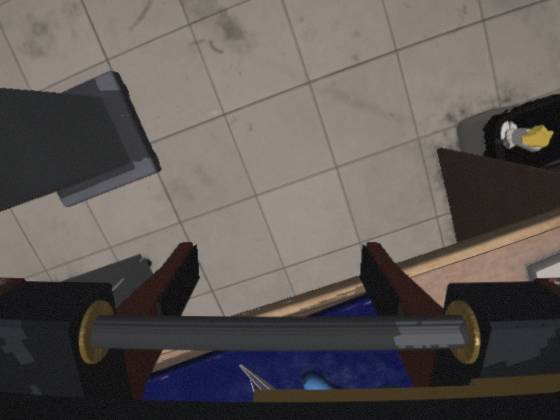

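The wrist view shows floor and the bench edge, with the fingers at the bottom. The lamp head stands at x>457 for y>300, so I swing inside it.

>>> servo_tool([
  [0,0,0,-0.6,-0.81,-0.1,0],
  [0,0,0,-0.6,-0.81,-0.1,0],
  [0,0,0,-0.6,-0.81,-0.1,0],
  [0,0,0,-0.6,-0.81,-0.1,0],
])

```text
t: 0.65
ee_pos: [270.0, 392.0, 242.8]
orientation: [-0.544, -3.094, 0.001]
ft_force: [1.0, 0.4, -0.2]
width: 51.5
grasp_force: 0.0
```

>>> servo_tool([
  [0,0,0,-0.6,-0.81,-0.1,0],
  [0,0,0,-0.6,-0.81,-0.1,0],
  [0,0,0,-0.6,-0.81,-0.1,0],
  [0,0,0,-0.6,-0.81,-0.1,0],
])

```text
t: 1.15
ee_pos: [328.6, 199.9, 263.1]
orientation: [0.545, 3.093, 0.001]
ft_force: [-0.5, 0.8, 0.3]
width: 11.0
grasp_force: 0.0
```

>>> servo_tool([
  [0,0,-0.1,-0.8,-0.98,0,0],
  [0,0,-0.2,-0.8,-0.98,0,0],
  [0,0,-0.26,-0.8,-0.98,0,0],
  [0,0,-0.26,-0.8,-0.98,0,0],
  [0,0,-0.26,-0.8,-0.98,0,0],
  [0,0,-0.26,-0.8,-0.98,0,0],
])

```text
t: 1.9
ee_pos: [412.8, -37.7, 262.6]
orientation: [-0.065, 3.141, 0.0]
ft_force: [0.5, 0.8, -0.7]
width: 0.4
grasp_force: 0.0
```

Run:
```python
from h import *
p,d,c=grab('wrist','w1.png'); o=ctrl.get_obs(); print(o['t'],o['ee_pos'],Rn.from_rotvec(o['orientation']).as_matrix().round(4).tolist())
```

```text
1.95 [412.15498314 -36.76291434 262.48482781] [[-0.9991, -0.0425, -0.0004], [-0.0425, 0.9991, 0.0005], [0.0004, 0.0005, -1.0]]
```

View pics/w1.png

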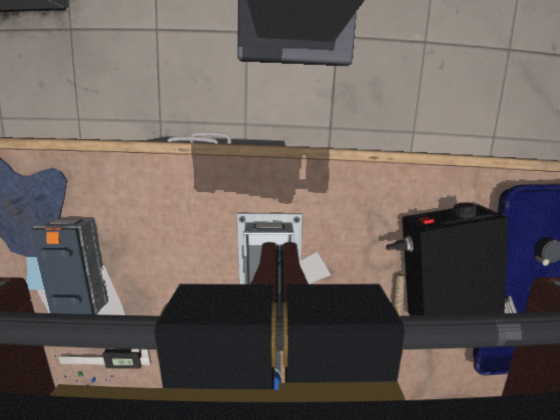

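The picture shows the dock plate's front corners at (238,214) and (301,214), the loose box at left (70,265), and the fingers covering the rest. The image's top points to the robot.

Run:
```python
from h import *
p,d,c=load('w1'); print(onplane([(238,214),(301,214)],c,5).round(1)); 
P=cloud(d,c); 
Q=P[215:320,35:110].reshape(-1,3); q=Q[(Q[:,2]>38)&(Q[:,2]<60)]; print(cv2.minAreaRect(q[:,:2].astype(np.float32)),np.median(q[:,2]))
Q=P[205:300,230:310].reshape(-1,3); q=Q[(Q[:,2]>37)&(Q[:,2]<48)]; print(cv2.minAreaRect(q[:,:2].astype(np.float32)),len(q),np.median(q[:,2]))
```

```text
[[465.4 -90.4   5. ]
 [461.8  -6.2   5. ]]
((544.929443359375, -318.4413757324219), (127.52238464355469, 64.22940826416016), 3.038329839706421) 46.587092917500875
((510.2289123535156, -47.3045654296875), (71.98011016845703, 62.70695495605469), 2.688922166824341) 375 42.73747358318866
```

>>> servo_tool([
  [0,0,0,-0.62,-0.07,0,0],
  [0,0,0,-0.62,-0.07,0.1,0],
  [0,0,0,-0.62,-0.07,0.5,0],
  [0,0,0,-0.62,-0.07,0.5,0],
  [0,0,0,-0.62,-0.07,0.5,0],
])

```text
t: 2.58
ee_pos: [535.2, -43.4, 161.0]
orientation: [0.072, -3.137, -0.001]
ft_force: [-0.8, 0.1, -0.6]
width: 0.6
grasp_force: 0.0
```

>>> servo_tool([
  [0,0,0,0,0,0.12,0],
  [0,0,0,0,0,0.22,0],
  [0,0,0,0,0,0.31,0],
  [0,0,0,0,0,0.4,0],
  [0,0,0,0,0,0.48,0],
  [0,0,0,0,0,0.54,0],
  [0,0,0,0,0,0.56,0],
  [0,0,0,0,0,0.57,0],
])

```text
t: 3.58
ee_pos: [535.9, -45.3, 50.6]
orientation: [0.069, -3.139, -0.0]
ft_force: [-13.8, 1.4, 42.4]
width: 0.0
grasp_force: 21.8
```

>>> servo_tool([
  [0,0,0,0,0,-0.3,0],
  [0,0,0,0,0,-0.6,0],
  [0,0,0,0,-0.3,-0.95,60],
  [0,0,0,-0.15,-0.6,-0.95,87],
  [0,0,0,-0.15,-0.9,-0.95,87],
  [0,0,0,-0.15,-0.9,-0.95,87],
  [0,0,0,-0.15,-0.9,-0.95,87],
  [0,0,0,-0.15,-0.9,-0.95,87],
])

```text
t: 4.58
ee_pos: [573.7, -222.3, 238.0]
orientation: [0.07, -3.139, -0.002]
ft_force: [-0.2, 0.2, -1.2]
width: 57.1
grasp_force: 0.0
```

Run:
```python
from h import *
p,d,c=grab('wrist','w2.png'); o=ctrl.get_obs(); print(o['t'],o['ee_pos'],o['width'])
P=cloud(d,c)
```

```text
4.625 [ 573.85262542 -222.06440327  238.17124726] 60.65036454929537
```

View pics/w2.png

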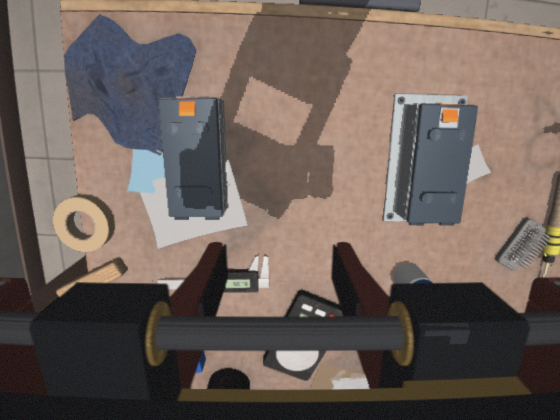

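The picture shows the dock's lid shut, at (445,163), and the loose box at (195,157). Next I fit both tops, using depth and plate corners (403,99), (467,98) and (386,221).

Run:
```python
from h import *
p,d,c=load('w2'); P=cloud(d,c)
for nm,(x0,y0,x1,y1),lo,hi in(('box',(155,90,235,228),40,60),('dock',(380,90,485,230),45,65)):
    Q=P[y0:y1,x0:x1].reshape(-1,3); q=Q[(Q[:,2]>lo)&(Q[:,2]<hi)]
    print(nm,cv2.minAreaRect(q[:,:2].astype(np.float32)),np.percentile(q[:,2],[5,50,95]))
    t=q[abs(q[:,2]-np.median(q[:,2]))<3]; print(' top mean',t.mean(0), 'plane',np.linalg.svd(t-t.mean(0))[2][2])
print('plate',onplane([(398.5,95.5),(467,96),(386,221)],c,5).round(1))
im=cv2.imread('pics/w2.png'); a=cv2.resize(im[85:235,145:245],(400,600),interpolation=3); b=cv2.resize(im[85:235,380:480],(400,600),interpolation=3)
cv2.imwrite('pics/c2.png',np.hstack([a,b]))
```

```text
box ((549.1294555664062, -318.9118347167969), (134.16159057617188, 62.96993637084961), 2.6286091804504395) [44.92860377 46.56915809 53.62559978]
 top mean [ 543.99960316 -317.99587835   46.42647244] plane [0.00252981 0.00217784 0.99999443]
dock ((542.0687866210938, -46.524749755859375), (135.01385498046875, 63.355525970458984), 2.1027863025665283) [49.55161259 51.40447287 58.48039703]
 top mean [537.61257434 -48.52760136  51.25577425] plane [ 0.00311493 -0.00341087  0.99998933]
plate [[467.  -88.3   5. ]
 [462.1  -6.4   5. ]
 [619.4 -83.3   5. ]]
```

View pics/c2.png

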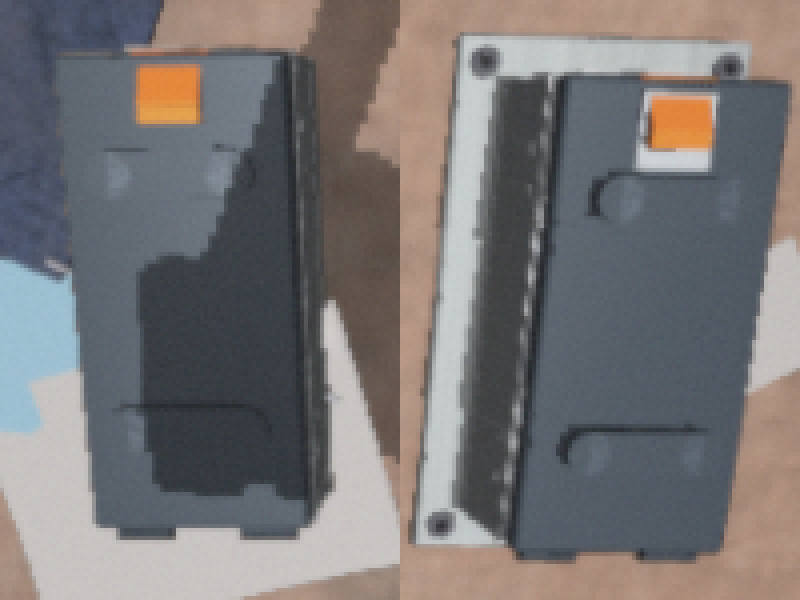

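Run:
```python
from h import *
c=load('w2')[2]
f=lambda L,x0: (np.array(L)+.5)/4-.5+[x0,85]
for nm,L,x0,h in(('box',[(60,57),(283,55),(310,525),(97,525)],145,46),('dock',[(160,80),(390,87),(322,550),(110,548)],380,51)):
    q=onplane(f(L,x0),c,h)[:,:2]; A,B,C,D=q
    fm,rm=(A+B)/2,(C+D)/2; e=rm-fm
    print(nm,q.round(1).tolist(),'ctr',((fm+rm)/2).round(1),'len',np.hypot(*e).round(1),'w',np.hypot(*(A-B)).round(1),np.hypot(*(C-D)).round(1),'yaw',np.arctan2(e[1],e[0]).round(4))
```

```text
box [[484.9, -350.4], [482.4, -292.0], [609.2, -284.8], [612.0, -345.7]] ctr [ 547.2 -318.2] len 127.1 w 58.4 60.9 yaw 0.0468
dock [[478.2, -80.9], [475.8, -18.9], [602.9, -13.4], [605.0, -75.5]] ctr [540.5 -47.2] len 127.0 w 62.0 62.1 yaw 0.0429
```

>>> servo_tool([
  [0,0,0,0.154,-0.474,0,87],
  [0,0,0,0.154,-0.474,0.2,87],
  [0,0,0,0.154,-0.474,0.5,87],
  [0,0,0,0.154,-0.474,0.7,87],
  [0,0,0,0.154,-0.474,0.7,87],
  [0,0,0,0.154,-0.474,0.7,87],
  [0,0,0,0.154,-0.474,0.7,87],
])

```text
t: 5.5
ee_pos: [549.3, -320.2, 101.1]
orientation: [-0.071, 3.138, -0.003]
ft_force: [-0.1, 0.1, -0.1]
width: 86.8
grasp_force: 0.0
```

>>> servo_tool([
  [0,0,0,0.01,0.01,0.2,87],
  [0,0,0,0.01,0.01,0.4,87],
  [0,0,0,0.01,0.01,0.455,87],
  [0,0,0,0.01,0.01,0.455,87],
  [0,0,0,0.01,0.01,0.455,87],
])

```text
t: 6.12
ee_pos: [546.9, -318.7, 9.6]
orientation: [-0.069, 3.138, -0.002]
ft_force: [-0.3, -0.2, 0.5]
width: 86.7
grasp_force: 0.0
```

>>> servo_tool([
  [0,0,0,0,0,0,55],
  [0,0,0,0,0,0,55],
  [0,0,0,0,0,0,50],
  [0,0,0,0,0,0,50],
  [0,0,0,0,0,0,50],
  [0,0,0,0,0,0,50],
])

```text
t: 6.88
ee_pos: [545.9, -318.3, 8.2]
orientation: [-0.07, 3.14, -0.001]
ft_force: [-1.0, 0.3, 5.0]
width: 61.8
grasp_force: 30.0
```

>>> servo_tool([
  [0,0,0,0,0,-0.1,50],
  [0,0,0,0,0,-0.3,50],
  [0,0,0,0,0,-0.6,50],
  [0,0,0,0,0,-0.6,50],
  [0,0,0,0,0,-0.6,50],
])

```text
t: 7.5
ee_pos: [544.8, -317.4, 127.3]
orientation: [0.069, -3.14, -0.001]
ft_force: [-0.3, -0.3, -4.6]
width: 61.9
grasp_force: 30.0
```

>>> servo_tool([
  [0,0,0,0,0.2,0,50],
  [0,0,0,0.03,0.5,0,50],
  [0,0,0,0.05,0.8,0,50],
  [0,0,0,0.06,1,0,50],
  [0,0,0,0.06,1,0,50],
  [0,0,0,0.06,1,0,50],
  [0,0,0,0.06,1,0,50],
])

```text
t: 8.38
ee_pos: [524.6, -119.6, 127.0]
orientation: [0.068, -3.14, -0.0]
ft_force: [0.1, 0.6, -5.7]
width: 61.4
grasp_force: 30.0
```

>>> servo_tool([
  [0,0,0,0,0.2,0,50],
  [0,0,0,-0.004,0.363,0,50],
  [0,0,0,-0.004,0.363,0,50],
  [0,0,0,-0.004,0.363,0,50],
  [0,0,0,-0.004,0.363,0,50],
])

```text
t: 9.0
ee_pos: [522.6, -47.2, 127.6]
orientation: [-0.067, 3.141, -0.0]
ft_force: [-1.1, -0.8, -4.0]
width: 61.7
grasp_force: 30.0
```

Run:
```python
from h import *
a,da,ca=grab('scene','s3.png'); b,db,cb=grab('side','d3.png'); o=ctrl.get_obs(); print(o['t'],o['ee_pos'],Rn.from_rotvec(o['orientation']).as_matrix().round(4).tolist())
x=cv2.resize(a[130:250,155:275],(400,400),interpolation=3); y=cv2.resize(b[190:320,220:350],(400,400),interpolation=3)
cv2.imwrite('pics/c3.png',np.hstack([x,y])[...,::-1])
```

```text
9.1 [522.47699706 -46.98266658 127.64824769] [[-0.9991, -0.043, 0.0001], [-0.043, 0.9991, -0.0001], [-0.0, -0.0001, -1.0]]
```

View pics/c3.png

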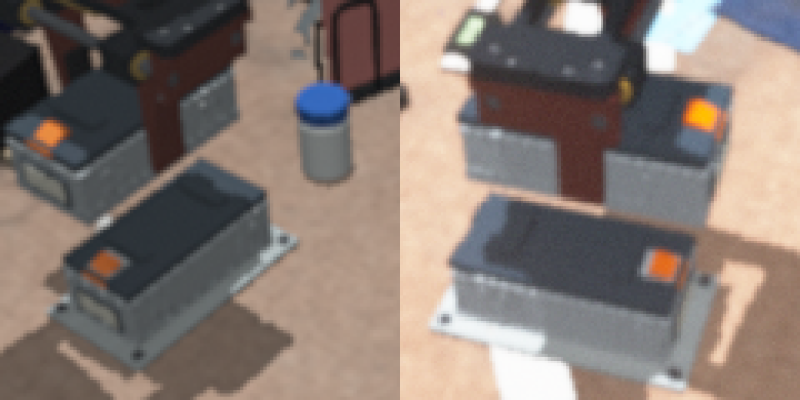

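The crops show the box held level over the shut lid, slightly to the front. I check its offset by depth.

Run:
```python
from h import *
u=np.array([np.cos(.0425),np.sin(.0425)]); v=np.array([-u[1],u[0]])
for n,r in(('s3',(150,130,260,250)),('d3',(222,190,345,320))):
    p,d,c=load(n); Q=cloud(d,c)[r[1]:r[3],r[0]:r[2]].reshape(-1,3)
    for nm,lo,hi in(('dock',49,54),('dockside',15,40),('held',162,169),('heldside',130,155)):
        q=Q[(Q[:,2]>lo)&(Q[:,2]<hi)&(abs(Q[:,0]-530)<110)&(abs(Q[:,1]+46)<60)]
        a=q[:,:2]@u; b=q[:,:2]@v
        print(n,nm,len(q),'x',np.percentile(a,[0.5,2,98,99.5]).round(1),'y',np.percentile(b,[.5,2,98,99.5]).round(1),'z',np.median(q[:,2]).round(1))
```

```text
s3 dock 911 x [473.  474.  600.  601.7] y [-99.  -98.2 -38.  -36.6] z 51.4
s3 dockside 533 x [470.2 470.6 598.7 602. ] y [-100.3  -99.9  -41.   -38.4] z 27.8
s3 held 645 x [457.  457.6 530.8 552.1] y [-109.4 -108.8  -36.5  -34.8] z 166.0
s3 heldside 684 x [455.1 455.4 582.5 584.9] y [-108.3 -107.6  -42.9  -38.7] z 142.8
d3 dock 1592 x [475.5 477.  602.4 604.2] y [-98.4 -97.1 -37.4 -36.7] z 51.2
d3 dockside 706 x [473.4 473.8 602.7 605. ] y [-94.5 -80.5 -36.2 -36. ] z 27.6
d3 held 734 x [458.6 458.9 585.4 587.5] y [-97.8 -96.7 -26.4 -25.8] z 165.6
d3 heldside 982 x [456.6 456.9 585.2 587.9] y [-90.6 -77.9 -28.  -27.6] z 143.0
```

>>> servo_tool([
  [0,0,0,0,0,0.12,50],
  [0,0,0,0,0,0.24,50],
  [0,0,0,0,0,0.29,50],
  [0,0,0,0,0,0.31,50],
  [0,0,0,0,0,0.325,50],
  [0,0,0,0,0,0.325,50],
  [0,0,0,0,0,0.325,50],
])

```text
t: 9.98
ee_pos: [522.8, -46.2, 63.2]
orientation: [-0.069, 3.14, -0.0]
ft_force: [0.5, 0.4, -4.3]
width: 61.6
grasp_force: 30.0
```

>>> servo_tool([
  [0,0,0,0,0,0.01,50],
  [0,0,0,0,0,0.018,50],
  [0,0,0,0,0,0.021,50],
  [0,0,0,0,0,0.021,50],
])

```text
t: 10.48
ee_pos: [522.5, -46.2, 59.0]
orientation: [-0.069, 3.14, -0.0]
ft_force: [-2.6, 1.1, 4.7]
width: 62.0
grasp_force: 30.0
```

Seated: the vertical force has turned upward. Release, wait 0.2 s and more, then go up.

>>> servo_tool([
  [0,0,0,0,0,0,75],
  [0,0,0,0,0,0,87],
  [0,0,0,0,0,0,87],
  [0,0,0,0,0,0,87],
  [0,0,0,0,0,0,87],
  [0,0,0,0,0,0,87],
])

```text
t: 11.22
ee_pos: [522.4, -46.1, 58.5]
orientation: [0.069, -3.141, -0.0]
ft_force: [0.0, -0.0, -0.6]
width: 86.5
grasp_force: 0.0
```

>>> servo_tool([
  [0,0,0,0,0,-0.2,87],
  [0,0,0,0,0,-0.5,87],
  [0,0,0,0,0,-0.5,87],
  [0,0,0,0,0,-0.5,40],
  [0,0,0,0.3,0,-0.5,0],
  [0,0,0,0.6,0,-0.5,0],
  [0,0,0,0.6,0,-0.5,0],
  [0,0,0,0.6,0,-0.5,0],
  [0,0,0,0.6,0,-0.5,0],
])

```text
t: 12.35
ee_pos: [403.8, -51.5, 158.2]
orientation: [-0.07, 3.14, -0.0]
ft_force: [-0.5, 0.2, 0.5]
width: 30.4
grasp_force: 0.0
```

Run:
```python
from h import *
u=np.array([np.cos(.0425),np.sin(.0425)]); v=np.array([-u[1],u[0]])
grab('scene','s4.png'); grab('side','d4.png'); o=ctrl.get_obs(); print(o['t'],o['ee_pos'],o['width'])
for n,r in(('s4',(150,130,260,250)),('d4',(222,190,345,320))):
    p,d,c=load(n); Q=cloud(d,c)[r[1]:r[3],r[0]:r[2]].reshape(-1,3)
    for nm,lo,hi in(('dockside',15,40),('upside',60,85),('uptop',94,101)):
        q=Q[(Q[:,2]>lo)&(Q[:,2]<hi)&(abs(Q[:,0]-530)<110)&(abs(Q[:,1]+46)<60)]
        a=q[:,:2]@u; b=q[:,:2]@v
        print(n,nm,len(q),'x',np.percentile(a,[0.5,2,98,99.5]).round(1),'y',np.percentile(b,[.5,2,98,99.5]).round(1),'z',np.median(q[:,2]).round(1))
    t=q[abs(q[:,2]-np.median(q[:,2]))<2]; print(np.linalg.svd(t-t.mean(0))[2][2].round(3), cv2.minAreaRect(q[:,:2].astype(np.float32)))
```

```text
12.45 [403.57664932 -51.46185465 158.27632397] 22.727193380013674
s4 dockside 465 x [470.3 470.8 599.3 602.4] y [-100.3 -100.   -49.9  -39.2] z 26.6
s4 upside 582 x [454.2 454.7 582.4 584.5] y [-99.4 -98.8 -41.5 -37.7] z 73.2
s4 uptop 1020 x [456.9 457.9 583.  585.3] y [-98.1 -97.3 -37.4 -35.8] z 97.4
[-0.001 -0.002  1.   ] ((524.5418090820312, -44.55828094482422), (130.5088348388672, 65.42353820800781), 0.9699199795722961)
d4 dockside 643 x [473.9 475.2 602.7 604.4] y [-53.7 -49.4 -36.2 -35.8] z 27.2
d4 upside 813 x [456.7 457.  585.2 587.3] y [-93.6 -77.7 -35.1 -34.8] z 72.7
d4 uptop 1749 x [458.9 460.4 585.7 587.7] y [-97.5 -96.  -36.3 -35.6] z 97.1
[ 0.    -0.001 -1.   ] ((525.7890625, -44.45009994506836), (130.51031494140625, 63.55220413208008), 2.299621343612671)
```

>>> servo_tool([
  [0,0,0,0,0,0.2,0],
  [0,0,0,0,0,0.4,0],
  [0,0,0,0,0,0.48,0],
  [0,0,0,-0.1,0,0.48,0],
  [0,0,0,-0.16,0,0.48,0],
  [0,0,0,-0.2,0,0.48,0],
  [0,0,0,-0.23,0,0.48,0],
  [0,0,0,-0.25,0,0.48,0],
])

```text
t: 13.45
ee_pos: [452.0, -49.1, 62.5]
orientation: [0.07, -3.14, -0.0]
ft_force: [-3.0, -0.8, 1.0]
width: 0.3
grasp_force: 1.1
```

>>> servo_tool([
  [0,0,0,-0.015,0,0,0],
  [0,0,0,-0.03,0,0,0],
  [0,0,0,-0.04,0,0,0],
  [0,0,0,-0.05,0,0,0],
])

```text
t: 13.95
ee_pos: [462.6, -48.8, 62.5]
orientation: [0.069, -3.141, -0.0]
ft_force: [-0.5, -0.0, 0.3]
width: 0.0
grasp_force: 0.7
```

>>> servo_tool([
  [0,0,0,-0.01,0,0,0],
  [0,0,0,-0.015,0,0,0],
  [0,0,0,-0.02,0,0,0],
  [0,0,0,-0.02,0,0,0],
])

```text
t: 14.45
ee_pos: [464.8, -48.5, 62.2]
orientation: [0.069, -3.138, -0.0]
ft_force: [-5.0, 0.2, 2.4]
width: 0.4
grasp_force: 3.1
```

>>> servo_tool([
  [0,0,0,-0.005,0,0,0],
  [0,0,0,-0.01,0,0,0],
  [0,0,0,-0.01,0,0,0],
])

```text
t: 14.82
ee_pos: [464.8, -48.3, 61.9]
orientation: [0.069, -3.134, -0.001]
ft_force: [-11.7, -1.3, 5.6]
width: 0.3
grasp_force: 5.6
```

>>> servo_tool([
  [0,0,0,-0.008,0,0,0],
  [0,0,0,-0.015,0,0,0],
  [0,0,0,-0.015,0,0,0],
])

```text
t: 15.2
ee_pos: [464.7, -48.0, 61.3]
orientation: [0.069, -3.128, -0.002]
ft_force: [-18.4, -2.0, 11.0]
width: 0.4
grasp_force: 9.3
```

```bash
cat > chk.py <<'E'
from h import *
import sys
u=np.array([np.cos(.0425),np.sin(.0425)]); v=np.array([-u[1],u[0]]); k=sys.argv[1]
grab('scene','s'+k+'.png'); grab('side','d'+k+'.png'); o=ctrl.get_obs(); print(o['t'],o['ee_pos'],o['ft_force'])
for n,r in(('s'+k,(150,130,260,250)),('d'+k,(222,190,345,320))):
    p,d,c=load(n); Q=cloud(d,c)[r[1]:r[3],r[0]:r[2]].reshape(-1,3)
    for nm,lo,hi in(('dockside',15,40),('upside',60,85),('uptop',94,101)):
        q=Q[(Q[:,2]>lo)&(Q[:,2]<hi)&(abs(Q[:,0]-530)<110)&(abs(Q[:,1]+46)<60)]
        a=q[:,:2]@u; b=q[:,:2]@v
        print(n,nm,len(q),'x',np.percentile(a,[0.5,2,98,99.5]).round(1),'y',np.percentile(b,[.5,2,98,99.5]).round(1),'z',np.median(q[:,2]).round(1))
    t=q[abs(q[:,2]-np.median(q[:,2]))<2]; print(np.linalg.svd(t-t.mean(0))[2][2].round(3), cv2.minAreaRect(q[:,:2].astype(np.float32)))
E
python3 chk.py 5
```

```text
15.3 [464.64093929 -48.00269515  61.31172059] [-18.40483116  -3.40715561   9.28690681]
s5 dockside 521 x [470.6 470.8 599.1 602. ] y [-100.   -99.7  -47.1  -40.6] z 27.6
s5 upside 583 x [450.7 451.5 599.4 601.9] y [-99.1 -98.6 -62.  -58.3] z 72.6
s5 uptop 300 x [451.5 452.2 601.8 602.8] y [-98.9 -98.1 -37.5 -35.4] z 97.2
[-0.002 -0.     1.   ] ((529.6319580078125, -44.37763214111328), (152.54110717773438, 64.56254577636719), 2.604517698287964)
d5 dockside 696 x [473.3 473.6 602.9 604.5] y [-81.7 -75.6 -36.3 -36. ] z 27.5
d5 upside 734 x [473.8 475.4 602.5 604.7] y [-51.1 -43.9 -35.1 -34.8] z 72.3
d5 uptop 1098 x [517.2 522.3 603.3 604.7] y [-97.2 -95.9 -36.1 -35.6] z 97.1
[ 0.    -0.002 -1.   ] ((562.5802001953125, -42.663307189941406), (90.0577163696289, 64.64682006835938), 2.6502511501312256)
```

Sides line up within 0.5 mm against a hard stop. Back off, then check.

>>> servo_tool([
  [0,0,0,0.1,0,0,0],
  [0,0,0,0.3,0,0,0],
  [0,0,0,0.4,0,-0.3,0],
  [0,0,0,0.4,0,-0.6,0],
  [0,0,0,0.4,0,-0.6,0],
  [0,0,0,0.4,0,-0.6,0],
])

```text
t: 16.05
ee_pos: [391.8, -51.9, 182.6]
orientation: [-0.069, 3.139, -0.0]
ft_force: [0.0, 0.6, -0.1]
width: 0.5
grasp_force: 0.0
```

```bash
python3 chk.py 6
python3 - <<'E'
from h import *
a=cv2.imread('pics/s6.png')[150:240,160:250]; b=cv2.imread('pics/d6.png')[220:320,225:325]
cv2.imwrite('pics/c6.png',np.hstack([cv2.resize(a,(400,400),interpolation=3),cv2.resize(b,(400,400),interpolation=3)]))
E
```

```text
16.15 [390.81411641 -51.7542641  181.34388609] [-0.09760474  0.15058774 -0.17357745]
s6 dockside 527 x [470.5 470.9 599.2 602. ] y [-100.4 -100.   -41.8  -37.5] z 27.7
s6 upside 572 x [470.2 470.7 598.4 600.8] y [-99.8 -98.7 -41.6 -38.3] z 73.1
s6 uptop 993 x [472.9 473.8 599.7 601.8] y [-98.1 -97.2 -37.2 -35.4] z 97.4
[ 0.001 -0.003  1.   ] ((540.7075805664062, -43.8193359375), (133.455322265625, 65.12345123291016), 2.554934024810791)
d6 dockside 691 x [473.3 473.7 603.  605.2] y [-94.7 -80.9 -36.1 -35.7] z 27.7
d6 upside 815 x [473.2 473.4 601.7 604.2] y [-95.6 -79.9 -34.9 -34.6] z 72.7
d6 uptop 1727 x [475.3 476.6 602.1 604.2] y [-97.6 -96.  -36.2 -35.4] z 97.1
[ 0.001 -0.002 -1.   ] ((542.3021850585938, -43.454349517822266), (130.47970581054688, 64.26129150390625), 2.3220746517181396)
```

View pics/c6.png

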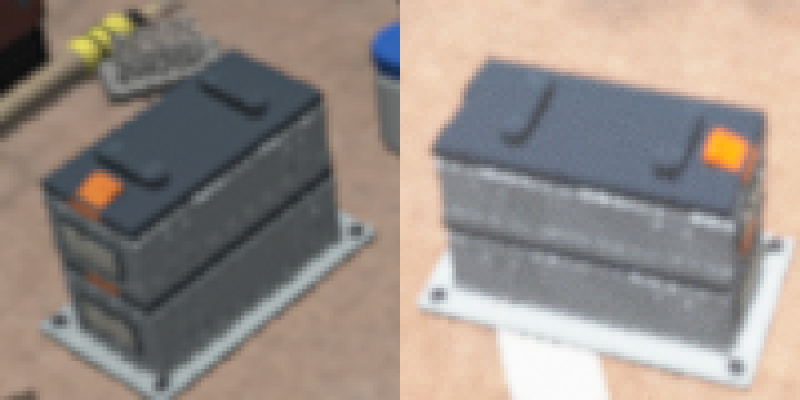

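The view shows the stack aligned, with level tops and nothing else disturbed. The latch can't be seen at this scale, so I test it with a gentle forward tug.

>>> servo_tool([
  [0,0,0,-0.3,0,0,87],
  [0,0,0,-0.6,0,0,87],
  [0,0,0,-0.755,0,0,87],
  [0,0,0,-0.755,0,0,87],
  [0,0,0,-0.755,0,0,87],
  [0,0,0,-0.755,0,0,87],
  [0,0,0,-0.755,0,0,87],
])

```text
t: 17.02
ee_pos: [541.6, -45.3, 182.6]
orientation: [0.069, -3.141, -0.0]
ft_force: [0.5, 0.4, 0.2]
width: 67.0
grasp_force: 0.0
```

>>> servo_tool([
  [0,0,0,0,0,0,87],
  [0,0,0,0,0,0.2,87],
  [0,0,0,0,0,0.4,87],
  [0,0,0,0,0,0.58,87],
  [0,0,0,0,0,0.58,87],
  [0,0,0,0,0,0.58,87],
  [0,0,0,0,0,0.58,87],
])

```text
t: 17.9
ee_pos: [543.6, -45.4, 68.2]
orientation: [-0.069, 3.138, -0.001]
ft_force: [0.4, -0.6, -0.3]
width: 86.9
grasp_force: 0.0
```

>>> servo_tool([
  [0,0,0,0,0,0,50],
  [0,0,0,0,0,0,50],
  [0,0,0,0,0,0,50],
  [0,0,0,0,0,0,50],
  [0,0,0,0,0,0,50],
])

```text
t: 18.52
ee_pos: [542.5, -45.3, 66.8]
orientation: [-0.069, 3.141, -0.0]
ft_force: [-1.2, 0.2, 5.5]
width: 62.0
grasp_force: 30.0
```

>>> servo_tool([
  [0,0,0,0.005,0,0,50],
  [0,0,0,0.01,0,0,50],
  [0,0,0,0.015,0,0,50],
  [0,0,0,0.015,0,0,50],
])

```text
t: 19.02
ee_pos: [541.9, -45.4, 67.0]
orientation: [-0.069, 3.136, -0.0]
ft_force: [7.3, 0.6, -0.2]
width: 61.9
grasp_force: 30.0
```

The box holds against 7 N with hardly any movement, so the latch is engaged. Undo the tug, release and retreat.

>>> servo_tool([
  [0,0,0,-0.018,0,0,50],
  [0,0,0,-0.018,0,0,50],
  [0,0,0,-0.018,0,0,87],
  [0,0,0,-0.018,0,0,87],
  [0,0,0,-0.018,0,0,87],
  [0,0,0,-0.018,0,0,87],
])

```text
t: 19.77
ee_pos: [542.8, -45.2, 66.3]
orientation: [0.069, -3.14, -0.0]
ft_force: [0.0, 0.0, 0.3]
width: 87.4
grasp_force: 0.0
```

>>> servo_tool([
  [0,0,0,0,0,-0.2,87],
  [0,0,0,0,0,-0.5,87],
  [0,0,0,0,0,-0.7,87],
  [0,0,0,0.4,0,-0.7,87],
  [0,0,0,0.7,0,-0.7,87],
  [0,0,0,0.7,0,-0.7,87],
  [0,0,0,0.7,0,-0.7,87],
  [0,0,0,0.7,0,-0.7,87],
])

```text
t: 20.78
ee_pos: [405.2, -51.6, 206.9]
orientation: [-0.069, 3.139, -0.0]
ft_force: [0.2, 0.1, 1.2]
width: 86.7
grasp_force: 0.0
```

```bash
python3 chk.py 7
```

```text
20.875 [404.71633989 -51.47056969 206.56116969] [-0.30765825  0.1010831  -0.26731871]
s7 dockside 527 x [470.3 470.8 599.2 602.5] y [-100.3  -99.8  -41.1  -37.3] z 28.0
s7 upside 572 x [470.  470.8 598.9 601.1] y [-99.6 -99.  -42.6 -38. ] z 72.8
s7 uptop 996 x [472.7 473.7 599.7 601.7] y [-98.4 -97.6 -37.1 -35.9] z 97.4
[-0.    -0.004  1.   ] ((540.1197509765625, -44.25846862792969), (131.67271423339844, 63.74583053588867), 2.2028684616088867)
d7 dockside 705 x [473.4 473.7 602.3 604.4] y [-95.2 -80.3 -36.1 -35.7] z 27.7
d7 upside 816 x [473.2 473.5 601.6 604.2] y [-92.6 -80.4 -35.  -34.3] z 72.9
d7 uptop 1728 x [475.4 476.8 602.1 604. ] y [-97.7 -96.1 -36.3 -35.5] z 97.1
[-0.001  0.002  1.   ] ((542.5655517578125, -43.45212936401367), (131.16017150878906, 64.02426147460938), 2.6146292686462402)
```

```bash
python3 -c "
from workcell import ctrl
print(ctrl.close_job())"
```

```text
the job is handed in; nothing more can be done
None
```

The lid is shut, and the loose box is stacked on it and pushed home to within about 1 mm; it held against a 7 N forward tug, so the latch appears engaged, though I couldn't see the tongue itself. The job is handed in.

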